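# Lock the flat-footed vial carrier into the shaker's retaining pocket

### The job

Load the shaker: take the vial carrier with the thin rectangular foot plate, set it down on the shaker's platform and slide its bare end sideways under the steel lip of the retaining pocket until it is fully home against the back wall, standing flat and square. Leave it there, and leave the other two carriers (thick block foot, round foot) where they stand.

Things in the scene. Friction and masses are not known exactly. Their poses are not given: they have to be found in the camera images.
- flat_carrier: Carrier to load, under 0.5 kg, loose on the bench: aluminium foot plate 70 (x) x 140 (y) x 10 mm; upright at its centre a grey plastic grip block 22 (x) x 40 (y) mm, top 80 mm above the underside, free on both x sides. Two capped vials stand fixed on the -y end (52 mm from centre, tops at 50 mm). The +y end is bare: the toe, its edge 70 mm from the origin. Origin: centre of the underside; z up.
- pocket (a point): Pocket on a fixed white shaker's bare flat black rubber platform (70 mm above the bench). Point: on the platform, mid foot of the pocket's back wall; z up, +y the way in, along the carrier's y. Slot: 40 mm deep, 90 mm wide (x), 18 mm high, open at -y, roofed by a steel lip, top at 24 mm, 118 mm wide. Platform goes on 190 mm before the mouth. Home: carrier's origin 70 mm before the point.
- block_carrier: A carrier to leave alone: like the flat one (70 x 140 mm, 80 mm tall, two vials), but its foot is a block 35 mm thick, too thick for the pocket. Origin: centre of its underside.
- round_carrier: A carrier to leave alone: a round foot plate 110 mm across and 10 mm thick, too wide for the pocket, the same grip block, 80 mm tall, and one vial. Origin: centre of its underside.

How it is judged (in metres and radians):
At the end, for the whole second after the job is handed in: The flat-footed carrier rests on the platform, its bare end under the lip: origin at most 82 mm before the back wall (home is 70), 18 mm off the pocket's mid sideways, 5 mm off the platform in height, under 0.25 rad from square, under 0.08 rad tilted, at rest (y of flat_carrier in the frame of pocket between -0.082 and -0.06 m and x of flat_carrier in the frame of pocket between -0.018 and 0.018 m and z of flat_carrier in the frame of pocket between -0.005 and 0.005 m and angle between the y axis of flat_carrier and the y axis of pocket, either way round below 0.25 rad and angle between flat_carrier's own z axis and vertical below 0.08 rad and linear speed of flat_carrier below 0.02 m/s); the robot touches nothing.
It fails at once if the block-footed carrier is moved more than 30 mm or tipped (distance of block_carrier from where it was at the start of the episode above 0.03 m or angle between block_carrier's own z axis and vertical above 0.35 rad).
It fails at once if the round-footed carrier is moved more than 30 mm or tipped (distance of round_carrier from where it was at the start of the episode above 0.03 m or angle between round_carrier's own z axis and vertical above 0.35 rad).
It also fails if it takes over 35 s, if anything falls off the work surface, if the arm or the gripper's body presses on something with over 40 N, if the wrist force passes 120 N, or if a joint passes its speed limit or range.

### The arm

A 6-joint arm with a two-finger parallel gripper is mounted at the origin on the work surface. World frame = base frame: x ahead of the robot, y to its left, z up, the work surface at z = 0. Lengths are in m, angles in degrees, forces in N, time in s.
With the tool pointing down it reaches from about 0.35 to 0.875 m from the base axis. Payload 4.2 kg.
Tool frame: the origin (TCP) lies midway between the tips of the shut fingers; the grasp point (between the pads) lies 19 mm behind it (manip.tcp_to_grasp is the distance from the TCP to the grasp point, in m); z points along the fingers, y is the direction in which the jaws open and shut (so a half turn about z gives the same grasp; the last joint's range is limited). The gripper opens to 87 mm and grips with 3 to 60 N. Pads are 19 mm wide; open, the fingers measure 117 mm over their backs; the gripper's body (75 mm by 190 mm) begins 51 mm behind the grasp point.
Start: joints at [85.692, 22.042, 0.453, 0, -68.411, -14.817], TCP at [0.205, 0.59, 0.223] pointing down, gripper open.
Joint ranges: [-179.83, 179.83], [-69.29, 118.12], [-61.27, 80.66], [-181.25, 117.63], [-171.15, -9.14], [-177.46, 177.46]. Speed limits (degrees/s): [159.86, 159.86, 180, 180, 180, 180].

### API

Orientations are given as [roll, pitch, yaw] about the fixed x, y, z axes, in that order (R = Rz(yaw) Ry(pitch) Rx(roll)).
In Python, from workcell import manip gives the robot as it stands.
- The arm moves only by the tool move_arm, never from a script. Its argument "plan" is a list of rows, each an object with "delta_pos": the shift along the tool's x, y, z scaled (see below), a list of three; "turn": the turn about the tool's z scaled (see below); "grip": the closure, from -1 (fully open) to 1 (shut), so that 0 is half open. A call has 1 to 10 rows; each row shifts and turns the commanded pose from where the row before left it, along the tool's axes as they then stand; what a row does not reach is not made up. The controller multiplies each number of a shift by 25 mm and each number of a turn by 4 degrees. A row lasts 1/10 s, in which the tool goes at most 50 mm and 8.59 degrees, less where a joint would pass 70% of its speed; a pose out of reach is approached as far as the arm can. A call with a number of a shift or a turn outside -1 to 1 is refused whole. A call with a gripper value outside its range is refused whole. The fingers move at their own pace and stop on an object; "squeeze" is the grip in N (left out, the last holds). Time passes only in rows, so rows that do not move let the fingers close. It gives the time, the measured TCP pose, the force and the opening at its end, in the units of the state.
- manip.get_obs(): the state, without advancing time (a new reading comes with each control period).
- manip.camera(name): name is "side" or "top"; returns a dict with "img" (400x640x3 uint8, blue, green, red), "z_map" (400x640 float32, m along the optical axis (not along the pixel's ray), 0 where there is no reading), "mtx" (3x3 intrinsics, pixels), "position" and "attitude" of the camera in the world. Camera axes: x right, y down, z forward; pixel columns grow to the right and rows downward; lengths in m; the calibration is good to about 2 mm. A picture is of the moment at which its call begins.
- manip.sign_off(): hands the job in, once; it reports no verdict.
Trained networks look in a picture, given as the dict that the camera call returned (one of the last four; its "shot" number tells which), for a name from the list of things; names that differ only in an ending like _2 or _b are one class to them, and where a whole thing is asked for, a point or a joint stands for the part that bears it (a point fixed in the world has none). Each returns a list of dicts, best first, with "p" (0 to 1); they miss things now and then, are a little off and sometimes report something else, mostly with a low value. They report only what shows in the picture. A call takes as long as a camera call.
- manip.spot_in(picture, name): "location" ([x, y, z] in m, in world coordinates, good to about 4 mm: the middle of the surface that is visible of it).
- manip.masks_of(picture, name): "pixels" (400x640 bool, what is visible of it).
The state is a dict: "t": time; "joints": joint angles; "joint_vel": joint speeds; "joint_torque": joint torques, N m; "tcp_pos": TCP position; "ee_rot": TCP orientation; "ft_force": force on the tool from outside, world axes, zero at the start; "wrist_torque": the same for the moment, N m; "gripper_width": finger opening in m.
Only numpy, scipy, OpenCV 4.12 (cv2) and the standard library are available. Lean on these libraries where they do the work, as an engineer would, in place of code of your own. Each camera call takes 0.05 s, during which the arm holds its last target.

## Working session

There is one attempt and no reset: what is moved stays moved. The work goes in short steps, Python scripts to look and compute and a tool call to move; the robot and the scene stay as the last step left them, time stands still between calls to the robot, and variables do not carry over. Pictures are saved under pics/ and viewed, and the job is handed in when it is done.

Besides the shell and the picture viewer there is one more tool, called after "Request:" as name(argument=value, ...), one argument or row to a line, values as JSON. move_arm: Moves the arm, as the interface text tells. Its arguments: {"type":"object","properties":{"plan":{"type":"array"},"squeeze":{"type":"number"}},"required":["plan"]}

```bash
ls; mkdir -p pics
cat > h.py <<'E'
import numpy as np, cv2
from workcell import manip
from scipy.spatial.transform import Rotation as R
def campose(c):
    a=np.array(c["attitude"],float)
    return a
def cloud(c,Rm):
    K=np.array(c["mtx"]);z=c["z_map"];v,u=np.mgrid[:400,:640]
    P=np.stack([(u-K[0,2])/K[0,0]*z,(v-K[1,2])/K[1,1]*z,z],-1)
    return P@Rm.T+np.array(c["position"])
E
python3 - <<'E'
from h import *
print(manip.get_obs())
for n in("top","side"):
    c=manip.camera(n);cv2.imwrite(f"pics/{n}0.png",c["img"])
    print(n,{k:(v if k not in("img","z_map") else v.shape) for k,v in c.items()})
    np.savez(f"{n}0.npz",**c)
    for o in("flat_carrier","pocket","block_carrier","round_carrier"):
        print(o,[(round(d["p"],2),np.round(d["location"],4)) for d in manip.spot_in(c,o)])
E
```

```text
pics
{'t': 0.0, 'joints': array([ 8.56911479e+01,  2.20907748e+01,  3.79322938e-01, -3.08457186e-02,
       -6.84112077e+01, -1.48158394e+01]), 'joint_vel': array([ 0.04412963,  0.0057489 , -0.0456864 , -0.04004597, -0.01392191,
       -0.12926131]), 'joint_torque': array([ 1.71713136e-04, -3.90667033e+01,  1.87407786e+01,  4.21971112e+00,
        1.09505426e-02, -2.02467354e-04]), 'tcp_pos': array([0.20454803, 0.58993302, 0.22145154]), 'ee_rot': array([ 1.79874088e+02, -3.66164488e-03, -1.91360677e+01]), 'ft_force': array([-1.05883986, -0.11219456,  0.18713475]), 'wrist_torque': array([ 0.00236011, -0.02729505,  0.02498358]), 'gripper_width': 0.0872814228903071}
top {'img': (400, 640, 3), 'z_map': (400, 640), 'mtx': array([[379.29047175,   0.        , 322.11985423],
       [  0.        , 379.29047175, 205.13158344],
       [  0.        ,   0.        ,   1.        ]]), 'position': array([ 0.51187383, -0.02320599,  1.08138961]), 'attitude': array([-176.91726842,    1.44441336,  -89.10772608]), 'shot': 1}
flat_carrier [(0.76, array([ 0.4654, -0.1468,  0.0078])), (0.67, array([ 0.6556, -0.1678,  0.0115]))]
pocket []
block_carrier []
round_carrier [(0.56, array([ 0.6556, -0.1655,  0.0139]))]
side {'img': (400, 640, 3), 'z_map': (400, 640), 'mtx': array([[452.20522239,   0.        , 324.34775399],
       [  0.        , 452.20522239, 197.35472843],
       [  0.        ,   0.        ,   1.        ]]), 'position': array([ 0.47306609, -0.85600331,  0.63393733]), 'attitude': array([-123.49362554,    0.54779138,   -5.92924647]), 'shot': 2}
flat_carrier [(0.67, array([ 0.4679, -0.1687,  0.007 ])), (0.57, array([ 0.5217, -0.3784,  0.0333]))]
pocket [(0.85, array([0.5108, 0.1705, 0.0682])), (0.45, array([ 0.6493, -0.1887,  0.0125]))]
block_carrier [(0.9, array([ 0.5203, -0.3769,  0.0352]))]
round_carrier [(0.85, array([ 0.6538, -0.1901,  0.0096]))]
```

View pics/top0.png

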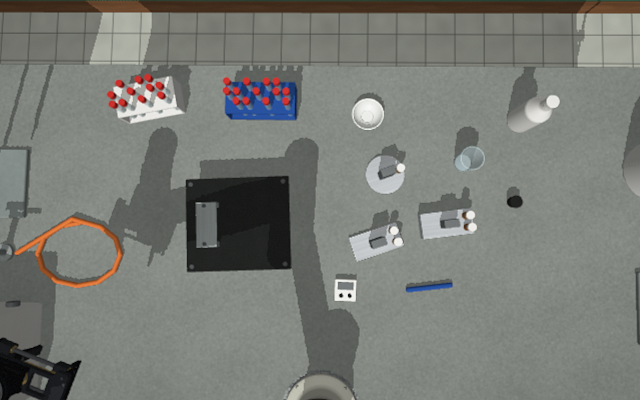

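View pics/side0.png

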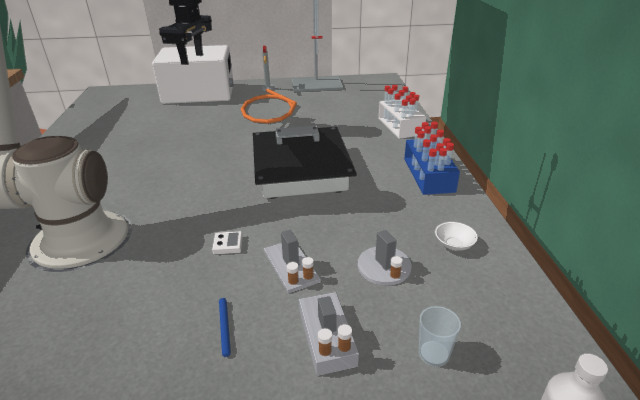

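```bash
cat >> h.py <<'E'
def load(n): return dict(np.load(n+".npz"))
def cl(c): return cloud(c,R.from_euler('xyz',c["attitude"],degrees=True).as_matrix())
def rect(P,m):
    q=P[m][:,:2].astype(np.float32); 
    (cx,cy),(w,h),a=cv2.minAreaRect(q*1000)
    return np.round([cx,cy,w,h,a],1),np.round(np.median(P[m],0)*1000,1),m.sum()
E
python3 - <<'E'
from h import *
c=load("top0");P=cl(c);z=P[...,2]
print("bench z",np.median(z[300:350,150:280]))
def box(u0,u1,v0,v1):
    m=np.zeros(z.shape,bool);m[v0:v1,u0:u1]=1;return m
def big(m):
    n,l,s,_=cv2.connectedComponentsWithStats(m.astype(np.uint8));return l==1+np.argmax(s[1:,4])
B=box(345,405,220,262)
for lo,hi in((.004,.03),(.07,.09),(.04,.06)):
    m=big(B&(z>lo)&(z<hi));print("flat",lo,rect(P,m))
print("flat heights",np.round(np.percentile(z[B],[1,50,75,90,95,99]),4))
S=box(180,300,170,280)
m=big(S&(z>.06)&(z<.08));print("plat",rect(P,m))
m=big(S&(z>.085)&(z<.11));print("lip",rect(P,m))
for n,b in(("round",box(360,410,150,198)),("block",box(412,485,200,245))):
    for lo,hi in((.004,.045),(.07,.09)):
        m=big(b&(z>lo)&(z<hi));print(n,lo,rect(P,m))
i=c["img"]
cv2.imwrite("pics/crop.png",np.hstack([cv2.resize(i[170:280,180:300],None,fx=3.3,fy=3.3),cv2.resize(i[170:280,330:450],None,fx=3.3,fy=3.3)]))
E
```

```text
bench z -0.0007494118059788724
flat 0.004 (array([ 468.1, -148.5,   72.6,  139.5,   19. ]), array([ 466.7, -134.5,    9.3]), np.int64(982))
flat 0.07 (array([ 468.8, -147.8,   21.3,   39.3,   19.8]), array([ 468.4, -147.8,   79.5]), np.int64(132))
flat 0.04 (array([ 501.2, -192. ,   18.9,   22. ,    0.7]), array([ 501.2, -191.7,   48.9]), np.int64(58))
flat heights [-0.0054  0.0048  0.0101  0.0474  0.0767  0.0819]
plat (array([512.7, 229.4, 250.4, 281.4,   2.8]), array([512.6, 214. ,  69.2]), np.int64(8681))
lip (array([509.2, 305.9, 117.9,  55.3,   3. ]), array([508.6, 305.1,  93.2]), np.int64(936))
round 0.004 (array([ 658.5, -170.5,  107.7,  106.5,   26.2]), array([ 651.7, -166.4,    9.3]), np.int64(977))
round 0.07 (array([ 659.1, -171.2,   22.4,   39.4,   19.8]), array([ 658.4, -170.3,   78.8]), np.int64(131))
block 0.004 (array([ 522.2, -337.1,   69.9,  142.7,    8. ]), array([ 520.6, -319.8,   34.1]), np.int64(1083))
block 0.07 (array([ 522.5, -338.3,   22. ,   41.2,    7.3]), array([ 523.2, -337.3,   79.2]), np.int64(134))
```

View pics/crop.png

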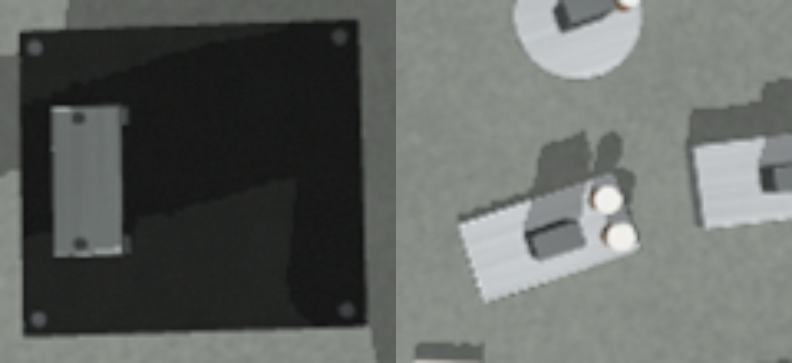

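Top view: the flat carrier is at about (377,241), origin ≈ (0.468, -0.148) with yaw ≈ 19.4°. Its toe points left (+y). The pocket lip is at about (206,225), yaw ≈ 3°, which puts the home origin at about (0.512, 0.248). The sizes match the ones given (139.5×72.6 mm foot, 117.9 mm lip, 79.5 mm top). I'll turn the tool first.

Request:
move_arm(
  plan=[
    {"delta_pos": [0,0,0],"turn": 1,"grip": -1},
    {"delta_pos": [0,0,0],"turn": 1,"grip": -1},
    {"delta_pos": [0,0,0],"turn": 1,"grip": -1},
    {"delta_pos": [0,0,0],"turn": 1,"grip": -1},
    {"delta_pos": [0,0,0],"turn": 1,"grip": -1},
    {"delta_pos": [0,0,0],"turn": 1,"grip": -1},
    {"delta_pos": [0,0,0],"turn": 1,"grip": -1},
    {"delta_pos": [0,0,0],"turn": 1,"grip": -1},
    {"delta_pos": [0,0,0],"turn": 1,"grip": -1},
    {"delta_pos": [0,0,0],"turn": 1,"grip": -1},
  ],
)

```text
t: 1.5
tcp_pos: [0.2047, 0.5905, 0.2226]
ee_rot: [180.0, 0.0, -59.3]
ft_force: [-0.4, -0.4, 0.4]
gripper_width: 0.0873
```

Request:
move_arm(
  plan=[
    {"delta_pos": [0,0,0],"turn": 1,"grip": -1},
    {"delta_pos": [0,0,0],"turn": 1,"grip": -1},
    {"delta_pos": [0,0,0],"turn": 0.8,"grip": -1},
    {"delta_pos": [1,0,0],"turn": 0,"grip": -1},
    {"delta_pos": [1,0,0],"turn": 0,"grip": -1},
    {"delta_pos": [1,0,0],"turn": 0,"grip": -1},
    {"delta_pos": [1,0,0],"turn": 0,"grip": -1},
    {"delta_pos": [1,0,0],"turn": 0,"grip": -1},
    {"delta_pos": [1,0,0],"turn": 0,"grip": -1},
    {"delta_pos": [1,0,0],"turn": 0,"grip": -1},
  ],
)

```text
t: 2.5
tcp_pos: [0.2639, 0.4247, 0.2228]
ee_rot: [-180.0, 0.0, -70.3]
ft_force: [0.6, 0.2, -0.2]
gripper_width: 0.0868
```

Request:
move_arm(
  plan=[
    {"delta_pos": [1,0,0],"turn": 0,"grip": -1},
    {"delta_pos": [1,0,0],"turn": 0,"grip": -1},
    {"delta_pos": [1,0,0],"turn": 0,"grip": -1},
    {"delta_pos": [1,0,0],"turn": 0,"grip": -1},
    {"delta_pos": [1,0,0],"turn": 0,"grip": -1},
    {"delta_pos": [1,0,0],"turn": 0,"grip": -1},
    {"delta_pos": [1,0,0],"turn": 0,"grip": -1},
    {"delta_pos": [1,0,0],"turn": 0,"grip": -1},
    {"delta_pos": [1,0,0],"turn": 0,"grip": -1},
    {"delta_pos": [1,0,0],"turn": 0,"grip": -1},
  ],
)

```text
t: 3.5
tcp_pos: [0.348, 0.1894, 0.2229]
ee_rot: [-180.0, 0.0, -70.3]
ft_force: [1.1, 0.5, 0.3]
gripper_width: 0.0872
```

Request:
move_arm(
  plan=[
    {"delta_pos": [1,0,0],"turn": 0,"grip": -1},
    {"delta_pos": [1,0,0],"turn": 0,"grip": -1},
    {"delta_pos": [1,0,0],"turn": 0,"grip": -1},
    {"delta_pos": [1,0,0],"turn": 0,"grip": -1},
    {"delta_pos": [1,0,0],"turn": 0,"grip": -1},
    {"delta_pos": [1,0,0],"turn": 0,"grip": -1},
    {"delta_pos": [1,0,0],"turn": 0,"grip": -1},
    {"delta_pos": [1,0,0],"turn": 0,"grip": -1},
    {"delta_pos": [1,0,0],"turn": 0,"grip": -1},
    {"delta_pos": [1,0,0],"turn": 0,"grip": -1},
  ],
)

```text
t: 4.5
tcp_pos: [0.4323, -0.0461, 0.2228]
ee_rot: [-180.0, -0.0, -70.3]
ft_force: [-0.1, 0.8, -0.2]
gripper_width: 0.0871
```

Request:
move_arm(
  plan=[
    {"delta_pos": [1,0,0],"turn": 0,"grip": -1},
    {"delta_pos": [1,0,0],"turn": 0,"grip": -1},
    {"delta_pos": [1,0,0],"turn": 0.1,"grip": -1},
    {"delta_pos": [1,0,0],"turn": 0,"grip": -1},
    {"delta_pos": [0.3,0,0],"turn": 0,"grip": -1},
    {"delta_pos": [0,0,1],"turn": 0,"grip": -1},
    {"delta_pos": [0,0,1],"turn": 0,"grip": -1},
    {"delta_pos": [0,0,1],"turn": 0,"grip": -1},
    {"delta_pos": [0,0,0.8],"turn": 0,"grip": -1},
    {"delta_pos": [0,0,0],"turn": 0,"grip": -1},
  ],
)

```text
t: 5.5
tcp_pos: [0.4657, -0.1458, 0.1252]
ee_rot: [179.7, 0.2, -70.7]
ft_force: [-0.5, 0.4, -0.2]
gripper_width: 0.087
```

Run:
```python
from h import *
c=manip.camera("side");cv2.imwrite("pics/s1.png",c["img"])
o=manip.get_obs();print(o["tcp_pos"],o["ee_rot"])
```

```text
[ 0.46717868 -0.14609574  0.12692739] [ 1.79850932e+02  4.55800516e-02 -7.07001720e+01]
```

View pics/s1.png

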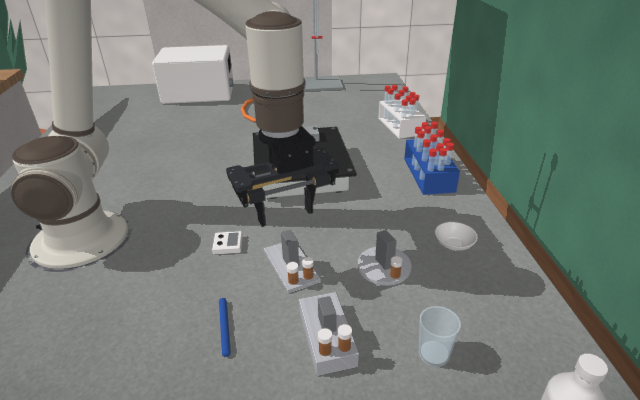

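The side view shows the open fingers at (262,215) and (310,205), straddling the grip block at (290,245). The round carrier's block at (385,250) is well clear, so I'm descending and gripping.

Request:
move_arm(
  plan=[
    {"delta_pos": [0.1,0,1],"turn": 0,"grip": -1},
    {"delta_pos": [0,0,1],"turn": 0,"grip": -1},
    {"delta_pos": [0,0,1],"turn": 0,"grip": -1},
    {"delta_pos": [0,0,0.5],"turn": 0,"grip": -1},
    {"delta_pos": [0,0,0.5],"turn": 0,"grip": -1},
    {"delta_pos": [0,0,0],"turn": 0,"grip": -1},
    {"delta_pos": [0,0,0],"turn": 0,"grip": 1},
    {"delta_pos": [0,0,0],"turn": 0,"grip": 1},
    {"delta_pos": [0,0,0],"turn": 0,"grip": 1},
    {"delta_pos": [0,0,0],"turn": 0,"grip": 1},
  ],
  squeeze=35,
)

```text
t: 6.55
tcp_pos: [0.4692, -0.1488, 0.0283]
ee_rot: [-179.9, -0.0, -70.7]
ft_force: [0.5, -0.0, -0.4]
gripper_width: 0.0632
```

Request:
move_arm(
  plan=[
    {"delta_pos": [0,0,0],"turn": 0,"grip": 1},
    {"delta_pos": [0,0,0],"turn": 0,"grip": 1},
    {"delta_pos": [0,0,0],"turn": 0,"grip": 1},
    {"delta_pos": [0,0,0],"turn": 0,"grip": 1},
  ],
)

```text
t: 6.95
tcp_pos: [0.4688, -0.1488, 0.0275]
ee_rot: [180.0, 0.0, -70.7]
ft_force: [-1.0, 0.2, -0.1]
gripper_width: 0.0314
```

Request:
move_arm(
  plan=[
    {"delta_pos": [0,0,0],"turn": 0,"grip": 1},
    {"delta_pos": [0,0,0],"turn": 0,"grip": 1},
    {"delta_pos": [0,0,0],"turn": 0,"grip": 1},
    {"delta_pos": [0,0,-0.4],"turn": 0,"grip": 1},
    {"delta_pos": [0,0,-0.8],"turn": 0,"grip": 1},
    {"delta_pos": [0,0,-0.8],"turn": 0,"grip": 1},
    {"delta_pos": [0,0,-1],"turn": 0,"grip": 1},
    {"delta_pos": [0,0,-1],"turn": 0,"grip": 1},
    {"delta_pos": [0,0,-1],"turn": 0,"grip": 1},
    {"delta_pos": [0,0,-1],"turn": 0,"grip": 1},
  ],
)

```text
t: 7.95
tcp_pos: [0.4676, -0.1486, 0.1785]
ee_rot: [179.9, 0.1, -70.7]
ft_force: [1.2, -0.6, -2.6]
gripper_width: 0.0219
```

Request:
move_arm(
  plan=[
    {"delta_pos": [0,0,0],"turn": 0.8,"grip": 1},
    {"delta_pos": [0,0,0],"turn": 0.8,"grip": 1},
    {"delta_pos": [0,0,0],"turn": 0.8,"grip": 1},
    {"delta_pos": [0,0,0],"turn": 0.8,"grip": 1},
    {"delta_pos": [0,0,0],"turn": 0.8,"grip": 1},
    {"delta_pos": [0,0,0],"turn": 0,"grip": 1},
  ],
)

```text
t: 8.55
tcp_pos: [0.4679, -0.1486, 0.1774]
ee_rot: [179.9, 0.0, -86.7]
ft_force: [-0.2, -0.5, -2.9]
gripper_width: 0.022
```

Run:
```python
from h import *
for n in("top","side"):
    c=manip.camera(n);cv2.imwrite(f"pics/{n}2.png",c["img"]);np.savez(f"{n}2.npz",**c)
o=manip.get_obs();print(o["t"],o["tcp_pos"],o["ee_rot"],o["gripper_width"],o["ft_force"])
```

```text
8.65 [ 0.46820732 -0.14869171  0.17747745] [ 1.79952384e+02  1.80833778e-02 -8.66682249e+01] 0.0221157292585163 [ 0.29205356 -0.40107211 -2.65622599]
```

View pics/side2.png

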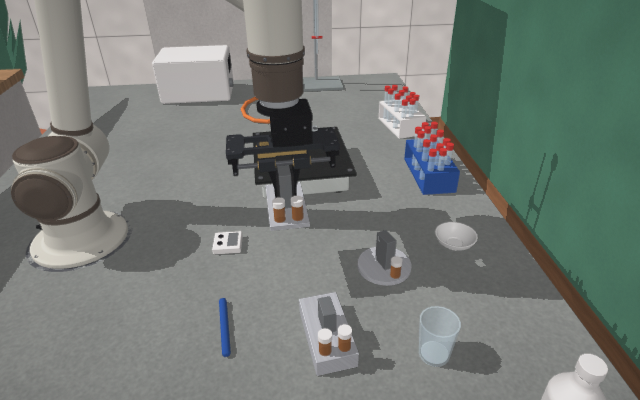

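View pics/top2.png

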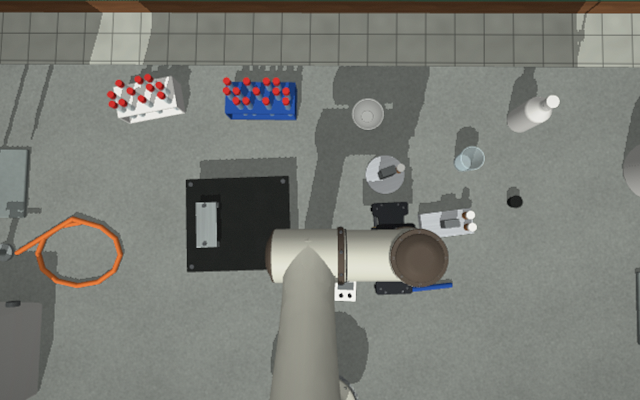

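Run:
```python
from h import *
c=load("side2");P=cl(c)
t=np.array([.4682,-.1487,.1775]);psi=np.deg2rad(3.33)
d=P-t; y=-np.sin(psi)*d[...,0]+np.cos(psi)*d[...,1]; x=np.cos(psi)*d[...,0]+np.sin(psi)*d[...,1]; z=d[...,2]
m=(abs(x)<.045)&(abs(y)<.085)&(z<.0)&(z>-.05)
# histogram of z by y bins
for a in np.arange(-.08,.08,.01):
    k=m&(y>=a)&(y<a+.01)
    if k.sum()>3: print(round(a,3),k.sum(),np.round(np.percentile(z[k],[5,50,95])*1000,1),np.round(np.percentile(x[k],[2,98])*1000,1))
```

```text
-0.08 75 [-26.5 -22.2 -18. ] [-32.5  34.4]
-0.07 328 [-28.1 -19.   -3.4] [-31.6  33.8]
-0.06 159 [-20.3 -15.6  -1.2] [-31.8  34.1]
-0.05 51 [-20.4 -19.3 -18. ] [-33.4  35.1]
-0.04 52 [-20.7 -19.2 -18.2] [-32.8  34.5]
-0.03 73 [-20.5 -18.8  -4.4] [-33.   35.1]
-0.02 60 [-20.  -17.3  -2.3] [-33.3  35.5]
-0.01 21 [-19.8 -18.8 -17.5] [-32.9  35. ]
-0.0 14 [-21.  -19.2 -18.1] [-34.   35.3]
0.01 26 [-20.7 -19.3 -17.8] [-33.5  35.3]
0.02 40 [-20.6 -19.2 -18. ] [-32.9  34.5]
0.03 35 [-20.7 -19.2 -18.5] [-32.3  35.5]
0.04 45 [-21.6 -19.3 -17.9] [-34.   35.2]
0.05 33 [-20.5 -19.2 -18. ] [-33.1  34.2]
0.06 25 [-20.4 -19.6 -18.4] [-32.5  35.3]
```

The carrier is level and square in the grip: its plate top is 19 mm below the TCP along the whole length. I'm carrying it over the platform, 20 mm short of the mouth.

Request:
move_arm(
  plan=[
    {"delta_pos": [-0.5,-0.15,0],"turn": 0,"grip": 1},
    {"delta_pos": [-1,-0.2,0],"turn": 0,"grip": 1},
    {"delta_pos": [-1,-0.2,0],"turn": 0,"grip": 1},
    {"delta_pos": [-1,-0.2,0],"turn": 0,"grip": 1},
    {"delta_pos": [-1,-0.2,0],"turn": 0,"grip": 1},
    {"delta_pos": [-1,-0.2,0],"turn": 0,"grip": 1},
    {"delta_pos": [-1,-0.2,0],"turn": 0,"grip": 1},
    {"delta_pos": [-1,-0.2,0],"turn": 0,"grip": 1},
    {"delta_pos": [-1,-0.2,0],"turn": 0,"grip": 1},
    {"delta_pos": [-1,-0.2,0],"turn": 0,"grip": 1},
  ],
)

```text
t: 9.65
tcp_pos: [0.5037, 0.0928, 0.1775]
ee_rot: [180.0, 0.0, -86.7]
ft_force: [0.5, 0.2, -3.4]
gripper_width: 0.0223
```

Request:
move_arm(
  plan=[
    {"delta_pos": [-1,-0.2,0],"turn": 0,"grip": 1},
    {"delta_pos": [-1,-0.2,0],"turn": 0,"grip": 1},
    {"delta_pos": [-1,-0.2,0],"turn": 0,"grip": 1},
    {"delta_pos": [-0.5,-0.1,0],"turn": 0,"grip": 1},
    {"delta_pos": [-0.3,0,0],"turn": 0,"grip": 1},
    {"delta_pos": [0,0,0],"turn": 0,"grip": 1},
    {"delta_pos": [0,0,0.8],"turn": 0,"grip": 1},
    {"delta_pos": [0,0,0.8],"turn": 0,"grip": 1},
    {"delta_pos": [0,0,0.8],"turn": 0,"grip": 1},
    {"delta_pos": [0,0,0],"turn": 0,"grip": 1},
  ],
)

```text
t: 10.65
tcp_pos: [0.5136, 0.1847, 0.1149]
ee_rot: [179.6, -0.2, -86.8]
ft_force: [-1.0, 0.2, -3.7]
gripper_width: 0.022
```

Run:
```python
from h import *
for n in("top","side"):
    c=manip.camera(n);cv2.imwrite(f"pics/{n}3.png",c["img"]);np.savez(f"{n}3.npz",**c)
o=manip.get_obs();print(o["t"],o["tcp_pos"],o["ee_rot"],o["gripper_width"],o["ft_force"])
i=c["img"];cv2.imwrite("pics/s3c.png",cv2.resize(i[80:230,210:400],None,fx=4,fy=4))
t=o["tcp_pos"];print("to set down",np.array([.5155,.1885])-t[:2])
```

```text
10.75 [0.5161335  0.18623343 0.11795022] [ 1.79999008e+02 -3.64690110e-02 -8.67530601e+01] 0.021858349610958647 [ 0.34661782 -0.23242712 -2.53681323]
to set down [-0.0006335   0.00226657]
```

View pics/s3c.png

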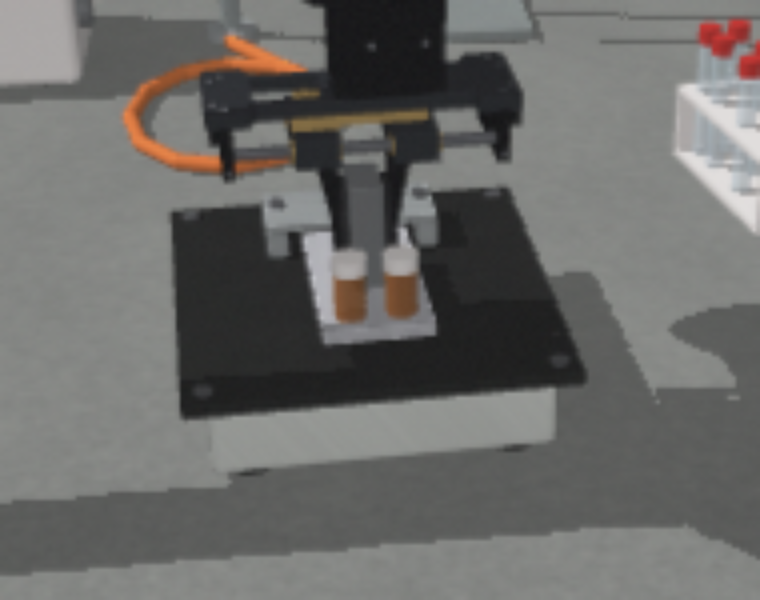

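View pics/top3.png

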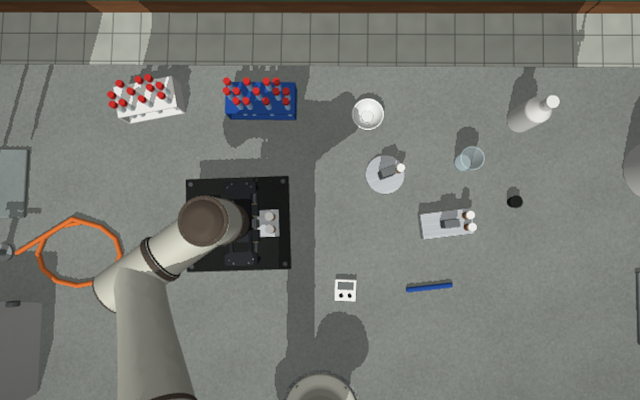

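Side view: the carrier hovers about 20 mm above the black platform, vials toward the camera and toe facing the pocket, with the lip spanning crop columns 265–437. I'll compare carrier and lip in the same camera.

Run:
```python
from h import *
P=cl(load("side3"));p=np.array([.5085,.3183,.07]);a=np.deg2rad(3)
d=P-p;x=np.cos(a)*d[...,0]+np.sin(a)*d[...,1];y=-np.sin(a)*d[...,0]+np.cos(a)*d[...,1];z=d[...,2]
print("plat z",np.round(np.median(z[(abs(x)<.1)&(y>-.22)&(y<-.205)])*1000,2))
m=(abs(x)<.08)&(y>-.06)&(y<.03)&(z>.021)&(z<.029)
print("lip x",np.percentile(x[m],[1,99])*1000,"y",np.percentile(y[m],[1,99])*1000,np.median(z[m])*1000)
for s in(-1,1):
    k=m&(s*x>.02)&(s*x<.055); print(s,np.percentile(y[k],[1,5])*1000)
m=(abs(x)<.06)&(y>-.2)&(y<-.06)&(z>.022)&(z<.037)
for b in np.arange(-.20,-.05,.01):
    k=m&(y>=b)&(y<b+.01)&(z>.026)&(z<.035)
    if k.sum()>3: print(round(b,3),k.sum(),np.round(np.percentile(x[k],[2,98])*1000,1),round(np.median(z[k])*1000,1))
m=(abs(x)<.04)&(y>-.22)&(y<-.17)&(z>.019)&(z<.027)
print("rear face y",np.percentile(y[m],[5,25,50])*1000)
# mouth legs
m=(abs(x)<.075)&(y>-.06)&(y<-.02)&(z>.004)&(z<.018)
xs=np.sort(x[m])*1000; print("legs",np.round(np.histogram(xs,bins=np.arange(-75,80,5))[0]))
```

```text
plat z -40.26
lip x [-56.07525827  58.96236635] y [-42.44841029  12.71407286] 22.271512660149206
-1 [-42.80205755 -40.18682279]
1 [-42.27737736 -39.49776176]
-0.2 75 [-28.9  30.6] 28.2
-0.19 28 [-32.8  33.3] 27.5
-0.18 18 [-31.3  34.7] 27.3
-0.17 19 [-33.   34.4] 27.2
-0.16 24 [-31.9  34.9] 28.1
-0.15 10 [-31.9  34.3] 26.7
-0.14 10 [-33.6  23.3] 27.7
-0.13 5 [-32.6 -22.8] 27.9
-0.12 8 [-29.  -21.1] 27.0
-0.11 7 [-33.4 -20.5] 27.0
-0.1 10 [-32.7  24.7] 27.5
-0.09 12 [-33.7  34.3] 27.0
-0.08 15 [-33.5  34.2] 26.9
-0.07 6 [-29.8 -17. ] 26.8
rear face y [-205.47042305 -203.47784626 -201.96240401]
legs [0 0 0 5 8 5 3 1 1 2 1 1 1 0 0 0 0 0 0 0 0 0 1 2 7 8 6 4 0 0]
```

Request:
move_arm(
  plan=[
    {"delta_pos": [0,0,0.3],"turn": 0,"grip": 1},
    {"delta_pos": [0,0,0.3],"turn": 0,"grip": 1},
    {"delta_pos": [0,0,0.1],"turn": 0,"grip": 1},
    {"delta_pos": [0,0,0.05],"turn": 0,"grip": 1},
    {"delta_pos": [0,0,0],"turn": 0,"grip": 1},
    {"delta_pos": [0,0,0],"turn": 0,"grip": 1},
  ],
)

```text
t: 11.35
tcp_pos: [0.5161, 0.1871, 0.099]
ee_rot: [-180.0, 0.0, -86.7]
ft_force: [0.3, -0.4, -2.8]
gripper_width: 0.0215
```

Request:
move_arm(
  plan=[
    {"delta_pos": [0,0,0.04],"turn": 0,"grip": 1},
    {"delta_pos": [0,0,0],"turn": 0,"grip": 1},
    {"delta_pos": [0,0,0],"turn": 0,"grip": 1},
  ],
)

```text
t: 11.65
tcp_pos: [0.516, 0.187, 0.0979]
ee_rot: [-180.0, 0.0, -86.7]
ft_force: [1.0, 0.0, -3.4]
gripper_width: 0.0218
```

Request:
move_arm(
  plan=[
    {"delta_pos": [0,0,0.04],"turn": 0,"grip": 1},
    {"delta_pos": [0,0,0],"turn": 0,"grip": 1},
    {"delta_pos": [0,0,0],"turn": 0,"grip": 1},
  ],
)

```text
t: 11.95
tcp_pos: [0.5161, 0.1871, 0.0976]
ee_rot: [-180.0, 0.0, -86.7]
ft_force: [-2.5, -1.2, 3.7]
gripper_width: 0.0215
```

Request:
move_arm(
  plan=[
    {"delta_pos": [0,0,0.04],"turn": 0,"grip": 1},
    {"delta_pos": [0,0,0],"turn": 0,"grip": 1},
    {"delta_pos": [0,0,0],"turn": 0,"grip": 1},
  ],
)

```text
t: 12.25
tcp_pos: [0.5161, 0.1871, 0.0975]
ee_rot: [-179.9, 0.0, -86.7]
ft_force: [-3.4, -0.2, 9.8]
gripper_width: 0.0223
```

Contact is at TCP z ≈ 0.0976, as expected (70 + 27.6 mm). I'll ease the load and slide in.

Request:
move_arm(
  plan=[
    {"delta_pos": [0,0,-0.05],"turn": 0,"grip": 1},
    {"delta_pos": [-0.2,0,0],"turn": 0,"grip": 1},
    {"delta_pos": [-0.3,0,0],"turn": 0,"grip": 1},
    {"delta_pos": [-0.3,0,0],"turn": 0,"grip": 1},
    {"delta_pos": [-0.3,0,0],"turn": 0,"grip": 1},
    {"delta_pos": [-0.1,0,0],"turn": 0,"grip": 1},
    {"delta_pos": [0,0,0],"turn": 0,"grip": 1},
    {"delta_pos": [0,0,0],"turn": 0,"grip": 1},
  ],
)

```text
t: 13.05
tcp_pos: [0.5148, 0.2181, 0.0976]
ee_rot: [-179.9, 0.0, -86.6]
ft_force: [0.8, -1.5, 5.6]
gripper_width: 0.0218
```

Request:
move_arm(
  plan=[
    {"delta_pos": [-0.3,0,0],"turn": 0,"grip": 1},
    {"delta_pos": [-0.3,0,0],"turn": 0,"grip": 1},
    {"delta_pos": [-0.2,0,0],"turn": 0,"grip": 1},
    {"delta_pos": [-0.1,0,0],"turn": 0,"grip": 1},
    {"delta_pos": [0,0,0],"turn": 0,"grip": 1},
    {"delta_pos": [0,0,0],"turn": 0,"grip": 1},
  ],
)

```text
t: 13.65
tcp_pos: [0.5134, 0.2404, 0.0976]
ee_rot: [-179.9, 0.0, -86.7]
ft_force: [-0.5, -2.5, 5.2]
gripper_width: 0.022
```

Request:
move_arm(
  plan=[
    {"delta_pos": [-0.1,0,0],"turn": 0,"grip": 1},
    {"delta_pos": [-0.1,0,0],"turn": 0,"grip": 1},
    {"delta_pos": [0,0,0],"turn": 0,"grip": 1},
    {"delta_pos": [0,0,0],"turn": 0,"grip": 1},
  ],
)

```text
t: 14.05
tcp_pos: [0.5131, 0.2451, 0.0976]
ee_rot: [-179.9, 0.0, -86.7]
ft_force: [-0.1, -2.8, 5.9]
gripper_width: 0.0218
```

Request:
move_arm(
  plan=[
    {"delta_pos": [-0.1,0,0],"turn": 0,"grip": 1},
    {"delta_pos": [0,0,0],"turn": 0,"grip": 1},
    {"delta_pos": [0,0,0],"turn": 0,"grip": 1},
  ],
)

```text
t: 14.35
tcp_pos: [0.5129, 0.2476, 0.0975]
ee_rot: [-179.9, -0.0, -86.7]
ft_force: [-0.8, -3.3, 5.3]
gripper_width: 0.0216
```

Request:
move_arm(
  plan=[
    {"delta_pos": [-0.08,0,0],"turn": 0,"grip": 1},
    {"delta_pos": [0,0,0],"turn": 0,"grip": 1},
    {"delta_pos": [0,0,0],"turn": 0,"grip": 1},
  ],
)

```text
t: 14.65
tcp_pos: [0.5127, 0.249, 0.0975]
ee_rot: [-180.0, -0.0, -86.7]
ft_force: [-0.2, -5.3, 6.9]
gripper_width: 0.022
```

Request:
move_arm(
  plan=[
    {"delta_pos": [-0.08,0,0],"turn": 0,"grip": 1},
    {"delta_pos": [0,0,0],"turn": 0,"grip": 1},
    {"delta_pos": [0,0,0],"turn": 0,"grip": 1},
  ],
)

```text
t: 14.95
tcp_pos: [0.5123, 0.2493, 0.0977]
ee_rot: [179.9, -0.2, -86.8]
ft_force: [-0.3, -10.0, 8.1]
gripper_width: 0.0221
```

The force rises at y ≈ 0.249, so the carrier is against the back wall. I'll relax and release.

Request:
move_arm(
  plan=[
    {"delta_pos": [0.06,0,-0.03],"turn": 0,"grip": 1},
    {"delta_pos": [0,0,0],"turn": 0,"grip": 1},
    {"delta_pos": [0,0,0],"turn": 0,"grip": -1},
    {"delta_pos": [0,0,0],"turn": 0,"grip": -1},
    {"delta_pos": [0,0,0],"turn": 0,"grip": -1},
    {"delta_pos": [0,0,0],"turn": 0,"grip": -1},
    {"delta_pos": [0,0,0],"turn": 0,"grip": -1},
    {"delta_pos": [0,0,0],"turn": 0,"grip": -1},
    {"delta_pos": [0,0,0],"turn": 0,"grip": -1},
    {"delta_pos": [0,0,0],"turn": 0,"grip": -1},
  ],
)

```text
t: 15.95
tcp_pos: [0.5124, 0.2494, 0.0978]
ee_rot: [-180.0, 0.0, -86.7]
ft_force: [-0.0, -0.5, 0.1]
gripper_width: 0.0777
```

Request:
move_arm(
  plan=[
    {"delta_pos": [0,0,-0.5],"turn": 0,"grip": -1},
    {"delta_pos": [0,0,-1],"turn": 0,"grip": -1},
    {"delta_pos": [0,0,-1],"turn": 0,"grip": -1},
    {"delta_pos": [0,0,-1],"turn": 0,"grip": -1},
    {"delta_pos": [0,0,-1],"turn": 0,"grip": -1},
    {"delta_pos": [-1,0,-0.5],"turn": 0,"grip": -1},
    {"delta_pos": [-1,0,0],"turn": 0,"grip": -1},
    {"delta_pos": [-1,0,0],"turn": 0,"grip": -1},
    {"delta_pos": [-1,0,0],"turn": 0,"grip": -1},
    {"delta_pos": [-1,0,0],"turn": 0,"grip": -1},
  ],
)

```text
t: 16.95
tcp_pos: [0.5052, 0.3751, 0.2241]
ee_rot: [-179.9, 0.1, -86.7]
ft_force: [-0.4, 0.4, 0.1]
gripper_width: 0.0873
```

Request:
move_arm(
  plan=[
    {"delta_pos": [-1,0,0],"turn": 0,"grip": -1},
    {"delta_pos": [-1,0,0],"turn": 0,"grip": -1},
    {"delta_pos": [-1,0,0],"turn": 0,"grip": -1},
    {"delta_pos": [-1,0,0],"turn": 0,"grip": -1},
    {"delta_pos": [-1,0,0],"turn": 0,"grip": -1},
    {"delta_pos": [0,0,0],"turn": 0,"grip": -1},
    {"delta_pos": [0,0,0],"turn": 0,"grip": -1},
  ],
)

```text
t: 17.65
tcp_pos: [0.4979, 0.4991, 0.2231]
ee_rot: [180.0, -0.0, -86.7]
ft_force: [0.2, -0.1, 0.8]
gripper_width: 0.0869
```

```bash
cat > fin.py <<'E'
from h import *
for n in("top","side"):
    c=manip.camera(n);cv2.imwrite(f"pics/{n}4.png",c["img"]);np.savez(f"{n}4.npz",**c)
    i=c["img"];s=i[170:280,180:300] if n=="top" else i[80:230,210:400];cv2.imwrite(f"pics/{n}4c.png",cv2.resize(s,None,fx=4,fy=4))
    P=cl(c);p=np.array([.5085,.3183,.07]);a=np.deg2rad(3)
    d=P-p;x=np.cos(a)*d[...,0]+np.sin(a)*d[...,1];y=-np.sin(a)*d[...,0]+np.cos(a)*d[...,1];z=d[...,2]
    Q=np.stack([x,y,z],-1)
    b=(abs(x)<.05)&(y>-.16)&(y<-.035)
    m=b&(z>.07)&(z<.09)
    if m.sum()>5: print(n,"block top",rect(Q,m))
    m=b&(z>.004)&(z<.018)&(abs(x)<.04)
    if m.sum()>5:
        print(n,"plate",rect(Q,m)); A=Q[m];f=np.linalg.lstsq(np.c_[A[:,:2],np.ones(len(A))],A[:,2],rcond=None)[0];print("slope",f)
    m=(abs(x)<.065)&(y>-.05)&(y<.03)&(z>.02)&(z<.03);print(n,"lip",rect(Q,m))
    for nm,bb in(("round",(.6585,-.1705)),("block",(.5223,-.3377))):
        m=(abs(P[...,0]-bb[0])<.05)&(abs(P[...,1]-bb[1])<.05)&(P[...,2]>.07)&(P[...,2]<.09);print(n,nm,rect(P,m)[0])
o=manip.get_obs();print(o["t"],o["tcp_pos"],o["gripper_width"],o["ft_force"])
E
python3 fin.py
```

```text
top block top (array([ -0.7, -70. ,  40.2,  19.8,  87.9]), array([ -0.6, -70.2,  78.9]), np.int64(148))
top plate (array([  0. , -93. ,  70.6, 115.8,   0.9]), array([ -1.2, -89.5,   9.4]), np.int64(721))
slope [-0.0016693  -0.00014558  0.00945213]
top lip (array([-0.000e+00, -1.270e+01,  1.179e+02,  5.550e+01,  1.000e-01]), array([  1.4, -12. ,  23.3]), np.int64(863))
top round [ 659.  -171.6   22.1   40.    20.5]
top block [ 530.9 -352.9   69.4   49.9   90. ]
side block top (array([  1.3, -71.4,  21.8,  44. ,   0.2]), array([  0.3, -77.9,  77.3]), np.int64(72))
side plate (array([ -0.9, -89. , 107.6,  77.3,  89.5]), array([  -2. , -123.3,    8.3]), np.int64(297))
slope [0.01370178 0.02726963 0.01224622]
side lip (array([  1.6, -14.2,  61.8, 117.2,  89.1]), array([-11.2, -15.8,  22. ]), np.int64(274))
side round [ 660.7 -172.9   23.6   41.9   21. ]
side block [ 533.4 -352.7   70.    50.8   89.9]
17.75 [0.49820248 0.49822867 0.22342992] 0.08702399950263609 [ 0.33278932  0.16014296 -0.46337309]
```

View pics/side4c.png

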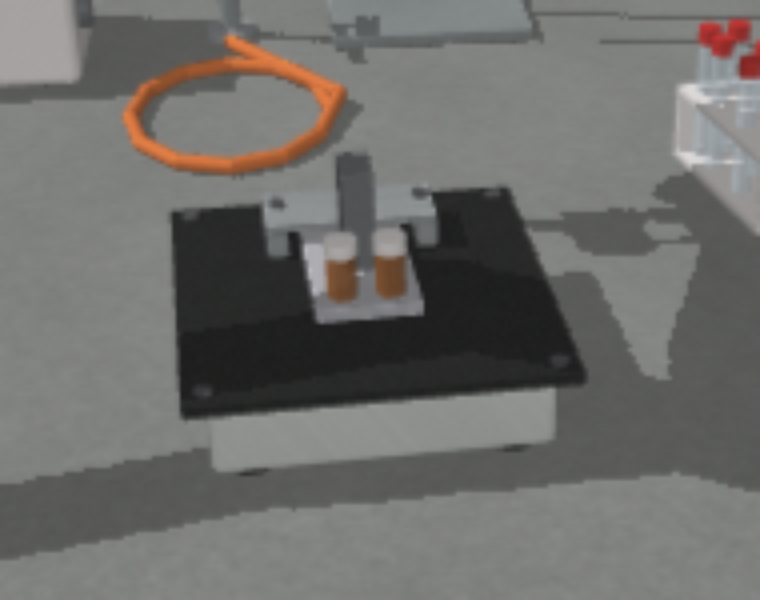

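View pics/top4.png

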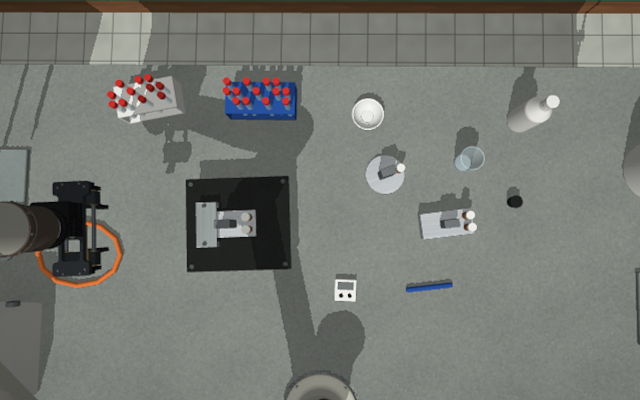

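```bash
python3 -c "
from workcell import manip
print(manip.sign_off())"
```

```text
the job is handed in; nothing more can be done
None
```

The flat carrier is in the pocket, against the back wall and flat on the platform, and I handed the job in at about 17.8 s of the 35 s allowed. `sign_off()` gives no verdict, so the figures below are my own measurements.

I gripped it by the grey block, set it down about 20 mm short of the mouth and slid it in. At the end the push force rose to 10 N at y ≈ 0.249 m, where I had placed the back wall. I then released and backed the gripper clear; it touches nothing and reads about zero force.

| Check (pocket frame) | Measured | Limit |
|---|---|---|
| Along the slot (y) | −70.0 mm (top camera) | −82 to −60 mm |
| Sideways (x) | −0.7 mm | ±18 mm |
| Plate top above platform | 9.4 mm (plate is 10 mm thick) | ±5 mm on the underside |
| Off square | 1–2° | 14° (0.25 rad) |
| Slope | under 0.002 rad | 0.08 rad |

**Disagreements between cameras:**
- **Slope:** the side camera's sparse fit gave about 0.03 rad, probably because it took in edge and face points. It is still within the limit.
- **Position:** the side camera put the grip block at −71.4 mm, still well inside the range.

**Other carriers:** the round carrier's measured position changed by about 1 mm, within measurement error. My final position check on the block carrier was not usable, because its box also took in the vials and the numbers can't be compared with the first ones. By eye it is at the same pixels as at the start, and the arm never touched it.

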